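# Switch off the bench supply and prove its test terminal dead

### The arm

A 7-joint arm with a two-finger parallel gripper is mounted at the origin on a cart in front of the work surface, level with it; the furniture and walls round the work are solid. World frame = base frame: x ahead of the robot, y to its left, z up, the work surface at z = 0. Lengths are in m, angles in rad, forces in N, time in s.
With the tool pointing down it reaches from about 0.4 to 0.85 m from the base axis. Payload 10.4 kg.
Tool frame: the origin (TCP) lies midway between the tips of the shut fingers; the grasp point (between the pads) lies 19 mm behind it; z points along the fingers, y is the line along which they close (so a half turn about z gives the same grasp; the last joint's range is limited). The gripper opens to 87 mm and grips with 3 to 60 N. Pads are 19 mm wide; open, the fingers measure 117 mm over their backs; the gripper's body (75 mm by 190 mm) begins 51 mm behind the grasp point.
Start: joints at [-1.233, 0.332, -0.065, 1.46, 0.022, 1.35, -0.088], TCP at [0.221, 0.585, 0.187] pointing down, gripper open.
Joint ranges: [-2.6, 2.6], [-0.5, 2.12], [-1.47, 1.34], [0.16, 2.42], [-1.27, 4.41], [0.06, 2.06], [-2.6, 2.6]. Speed limits (rad/s): [2.22, 2.22, 2.79, 2.79, 3.14, 3.14, 3.14].

### API

Orientations are given as a unit quaternion [x, y, z, w].
In Python, from bench import sensors, eyes, order gives the robot as it stands.
- The arm moves only by the tool arm_command, never from a script. Its argument "steps" is a list of rows, each an object with "rot": the turn, a rotation vector about the world's x, y, z in degrees, a list of three; "slide": the shift along the world's x, y, z in m, a list of three; "grip": the opening, from 0 (shut) to 1 (fully open). A call has exactly 8 rows; each row shifts and turns the commanded pose from where the row before left it; what a row does not reach is not made up. A row lasts 1/8 s, in which the tool goes at most 62.5 mm and 10.7 degrees, less where a joint would pass 70% of its speed; a pose out of reach is approached as far as the arm can. A call with a gripper value outside its range is refused whole. The fingers move at their own pace and stop on an object; "newtons" is the grip in N (left out, the last holds). Time passes only in rows, so rows that do not move let the fingers close, or fill a call up. It gives the time, the measured TCP pose, the force, the opening and the grip force at its end, in the units of the state.
- sensors.read_state(): the state, without advancing time (a new reading comes with each control period).
- eyes.camera(name): name is "side" or "top"; returns a dict with "pixels" (420x560x3 uint8, red, green, blue), "intrinsics" (3x3 intrinsics, pixels), "k1" (the pictures are not rectified: a ray, as slopes to the right and down, at radius r is drawn at 1 + k1 r^2 times it, then the intrinsics apply), "pose" (4x4, takes a point from camera to world coordinates). Camera axes: x right, y down, z forward; pixel columns grow to the right and rows downward; lengths in m; the calibration is good to about 2 mm. A picture is of the moment at which its call begins. There is no depth.
- order.close_job(): hands the job in; it is judged then, once.
Trained networks look in a picture, given as the dict that the camera call returned (one of the last four; its "shot" number tells which), for a name from the list of things; names that differ only in an ending like _2 or _b are one class to them, and where a whole thing is asked for, a point or a joint stands for the part that bears it (a point fixed in the world has none). Each returns a list of dicts, best first, with "conf" (0 to 1); they miss things now and then, are a little off and sometimes report something else, mostly with a low value. They report only what shows in the picture. A call takes as long as a camera call. They do not tell look-alikes from the thing itself.
- eyes.look_for(name, picture): "bbox" ([left, top, right, bottom] in pixels, round what is visible of it).
The state is a dict: "time": time; "joint_positions": joint angles; "joint_vel": joint speeds; "joint_torque": joint torques, N m; "ee_pos": TCP position; "eef_rot": TCP orientation; "ft_force": force on the tool from outside, world axes, zero at the start; "torque": the same for the moment, N m; "width": finger opening in m; "grip_force": force on a finger pad.
Only numpy, scipy, OpenCV 4.12 (cv2) and the standard library are available. Lean on these libraries where they do the work, as an engineer would, in place of code of your own. Each camera call takes 0.05 s, during which the arm holds its last target. There are 200 camera calls.

### The job

Switch the bench supply off by throwing the toggle lever on its sloping panel fully over to the right. Only then take the voltage tester out of its stand and hold its tip on the terminal with the raised black collar, square to the sloping panel, lightly pressing that sprung brass contact about half-way in, without touching the other two terminals with the tester. Finish while still holding the tester there; do not knock the things standing around.

Things in the scene. Friction and masses are not known exactly. Their poses are not given: they have to be found in the camera images.
- supply: Fixed grey bench supply, 160 deep (x) x 220 wide (y) mm; origin under its centre; -x faces the robot, +y is its left, yaw within 0.3 rad. The aluminium panel slopes 20 degrees, rising from 45 mm above the desk at the front to 103 at the rear; outward normal (-0.342, 0, 0.940), uphill (0.940, 0, 0.342) in this frame. Toggle in the lower middle, three terminals in a row across the upper part.
- lever (a joint): Angle of the toggle lever about an axis that runs uphill along the panel. 0 = leaning 0.6 rad to the left (the unit's +y) of the panel normal, ON; 1.2 = leaning 0.6 rad to the right (-y), OFF, against its stop. It starts within 0.12 rad of ON, stays where it is left (friction 0.1 N m) and can be pushed over from its left side.
- lever_tip (a point): Rounded end of the black toggle lever, 15 mm thick near this end and 9 mm at its foot, 60 mm long from its pivot; the pivot is at (-0.038, 0, 0.067) m in the supply's frame.
- test_terminal: Test terminal: black collar (28 mm outside, 22 mm inside diameter, 6 mm high) on the panel round a brass sprung contact. Origin at the collar's centre in the face of the panel. Its body axes are those of the supply (not tilted). It is in any of the three places in the row, which are 50 mm apart.
- contact_top (a point): Centre of the flat top of the brass sprung contact, a disc of 16 mm diameter, 18 mm off the panel when not pressed (12 mm above the collar). Its z axis is the panel's outward normal.
- contact (a joint): How far the sprung contact is pressed in, m: 0 to 0.012 (then it bottoms, flush with the collar). It takes 1 N to start and 4 N to bottom (250 N/m).
- plain_terminal_a: One of two plain fixed brass terminals without collar, 22 mm across the foot, 16 mm across the top, 18 mm high along the panel normal. Origin in the face of the panel.
- plain_terminal_b: The other plain brass terminal, same shape.
- stand: Fixed grey stand block, 60 x 60 x 60 mm, with a vertical square hole of 20 mm through its middle. Origin at the centre of its underside.
- tester: Tester, 140 mm long, about 70 g, hanging tip down in the stand by its guard. Origin at the tip, z axis from tip to handle end. From the tip: 6 mm steel pin to 27 mm, black nose 14 x 14 to 55, guard 32 x 32 from 55 to 59, white square handle 18 x 18 from 59 to 140, faces across x and y: grasp it there. Hanging, the tip is 5 mm above the desk, the handle 64 to 145 mm; lift 60 mm to clear.
- mirror_mount: Bystander: black mirror mount, 38 x 42 x 47 mm, right of the supply. Origin under its centre.
- dropper_bottle: Bystander: small white dropper bottle, 38 mm diameter, 106 mm high, right of the supply. Origin under its centre.
- lens_tube: Bystander: black lens tube standing upright, 30 mm diameter, 40 mm high, behind the stand. Origin under its centre.
- post_holder: Bystander: black post holder, 43 x 34 x 50 mm, left of the stand. Origin under its centre.
Not all that is in view belongs to the job. Leave any blue or green look-alike of the tester alone.

How it is judged:
By the outcome, as a careful person would: the job done as asked, in the order asked, and still so for the second after the job is handed in, while the arm keeps its last pose, push and grip.
It also fails if it takes over 53 s, if anything falls off the work surface, if the arm or the gripper's body presses on something with over 40 N, if the wrist force passes 120 N, or if a joint passes its speed limit or range.

## Working session

There is one attempt and no reset: what is moved stays moved. The work goes in short steps, Python scripts to look and compute and a tool call to move; the robot and the scene stay as the last step left them, time stands still between calls to the robot, and variables do not carry over. Pictures are saved under pics/ and viewed, at most 10 in all, crops included, and the job is handed in when it is done.

Besides the shell and the picture viewer there is one more tool, called as name(argument=value, ...) on one line, values as JSON. arm_command: Moves the arm, as the interface text tells. Its arguments: {"type":"object","properties":{"steps":{"type":"array","items":{"type":"object","properties":{"rot":{"type":"array","items":{"type":"number"}},"slide":{"type":"array","items":{"type":"number"}},"grip":{"type":"number"}}}},"newtons":{"type":"number"}},"required":["steps"]}

```bash
ls; mkdir -p pics
python3 - <<'E'
from bench import sensors, eyes
import cv2,numpy as np
s=sensors.read_state(); print(s['time'],s['ee_pos'],s['eef_rot'],s['width'],s['ft_force'])
for n in('side','top'):
    p=eyes.camera(n); cv2.imwrite(f'pics/{n}0.png',p['pixels'][...,::-1])
    print(n,p['intrinsics'].tolist() if hasattr(p['intrinsics'],'tolist') else p['intrinsics'],p['k1'],np.round(p['pose'],4).tolist())
    for k in ['supply','lever_tip','test_terminal','contact_top','plain_terminal_a','stand','tester']:
        print(k,[(np.round(d['bbox']).tolist(),round(d['conf'],2)) for d in eyes.look_for(k,p)][:5])
E
```

```text
pics
0.0 [0.22048164 0.58434531 0.18646954] [ 1.79396568e-01  9.83776588e-01 -6.99841220e-04 -8.23457113e-05] 0.08675924559732907 [-0.4562937   0.06133011  0.31689824]
side [[393.1331425548761, 0.0, 275.4478426399776], [0.0, 393.1331425548761, 211.84765766973612], [0.0, 0.0, 1.0]] -0.012885551821490374 [[-0.9738, -0.136, 0.1822, 0.3071], [-0.2265, 0.6511, -0.7244, 0.86], [-0.0201, -0.7467, -0.6648, 0.9117], [0.0, 0.0, 0.0, 1.0]]
supply [([246.0, 150.0, 315.0, 211.0], 0.64)]
lever_tip []
test_terminal [([273.0, 166.0, 280.0, 170.0], 0.59), ([306.0, 141.0, 316.0, 160.0], 0.22)]
contact_top []
plain_terminal_a []
stand [([254.0, 297.0, 286.0, 328.0], 0.6)]
tester [([229.0, 270.0, 242.0, 304.0], 0.86), ([300.0, 270.0, 311.0, 302.0], 0.73), ([262.0, 285.0, 275.0, 312.0], 0.64), ([300.0, 302.0, 317.0, 339.0], 0.63)]
top [[410.4689998713549, 0.0, 279.1889227315029], [0.0, 410.4689998713549, 204.69987252184242], [0.0, 0.0, 1.0]] -0.09936859766235288 [[-0.0156, -0.9915, 0.129, 0.3465], [-0.9998, 0.0134, -0.0175, -0.0101], [0.0156, -0.1292, -0.9915, 1.2493], [0.0, 0.0, 0.0, 1.0]]
supply [([312.0, 146.0, 399.0, 218.0], 0.89), ([163.0, 202.0, 187.0, 232.0], 0.21)]
lever_tip [([376.0, 175.0, 380.0, 180.0], 0.61)]
test_terminal [([356.0, 168.0, 365.0, 175.0], 0.57)]
contact_top [([417.0, 197.0, 438.0, 214.0], 0.71)]
plain_terminal_a []
stand [([161.0, 202.0, 187.0, 232.0], 0.95), ([352.0, 168.0, 361.0, 178.0], 0.42)]
tester [([156.0, 175.0, 180.0, 186.0], 0.82), ([191.0, 218.0, 204.0, 243.0], 0.67), ([158.0, 209.0, 172.0, 220.0], 0.61), ([158.0, 227.0, 172.0, 254.0], 0.56)]
```

Run:
```python
import cv2,numpy as np
a=cv2.imread('pics/top0.png')[110:290,120:460]; b=cv2.imread('pics/side0.png')[110:350,190:400]
cv2.imwrite('pics/top0c.png',cv2.resize(a,None,fx=2.35,fy=2.35,interpolation=3)); cv2.imwrite('pics/side0c.png',cv2.resize(b,None,fx=2.5,fy=2.5,interpolation=3))
```

```text
(no output)
```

View pics/top0c.png

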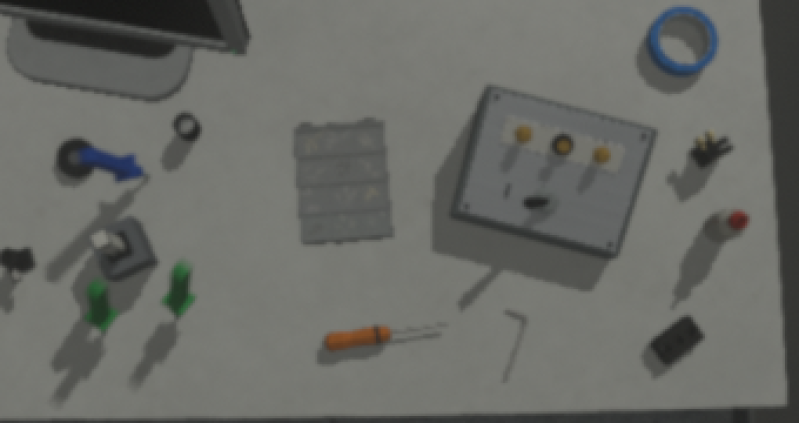

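View pics/side0c.png

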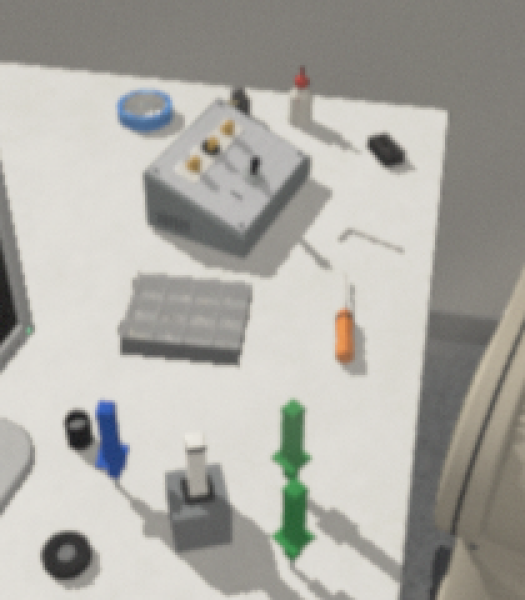

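Top view: the white tester stands in the stand at full px (165,213). The look-alikes are blue at (167,179) and green at (162,238) and (196,231). I choose the white one. The collared terminal is the middle one at (360,172), and the lever's dark blob is at (348,196). Next I measure from both views.

```bash
cat > h.py <<'E'
import cv2,numpy as np
from scipy.optimize import least_squares
from scipy.spatial.transform import Rotation as R
def proj(p,X):
    T=np.linalg.inv(np.array(p['pose'])); x=(np.atleast_2d(X)@T[:3,:3].T)+T[:3,3]
    s=x[:,:2]/x[:,2:]; s=s*(1+p['k1']*(s**2).sum(1,keepdims=True)); K=np.array(p['intrinsics'])
    return s*[K[0,0],K[1,1]]+K[:2,2]
def tri(ps,uv,x0=(.6,0,.1)):
    r=least_squares(lambda X:np.concatenate([(proj(p,X)[0]-u) for p,u in zip(ps,uv)]),x0); return r.x,np.abs(r.fun).max()
def blobs(p,mask,box):
    l,t,r,b=box; m=np.zeros(mask.shape,np.uint8); m[t:b,l:r]=mask[t:b,l:r]
    n,_,st,c=cv2.connectedComponentsWithStats(m); return [(np.round(c[i],1).tolist(),int(st[i,4])) for i in range(1,n) if st[i,4]>3]
def crop(p,box,f,name,pts=()):
    l,t,r,b=box; im=cv2.resize(p['pixels'][t:b,l:r,::-1],None,fx=f,fy=f,interpolation=cv2.INTER_CUBIC)
    for u in pts: cv2.circle(im,tuple(int(round(v)) for v in ((np.array(u)+.5-[l,t])*f)),2,(0,0,255),1)
    return im
E
python3 - <<'E'
from h import *
from bench import eyes
P={n:eyes.camera(n) for n in('top','side')}
for n,bx,sx in(('top',(300,130,420,225),(150,165,215,260)),('side',(240,140,320,215),(220,260,320,345))):
    hsv=cv2.cvtColor(P[n]['pixels'],cv2.COLOR_RGB2HSV)
    g=((hsv[...,0]>10)&(hsv[...,0]<28)&(hsv[...,1]>110)&(hsv[...,2]>70)).astype(np.uint8)
    print(n,'brass',blobs(P[n],g,bx)); d=(hsv[...,2]<60).astype(np.uint8); print('dark',blobs(P[n],d,bx))
im=[crop(P['top'],(308,140,404,225),8,'')]
s=crop(P['side'],(245,145,320,215),8,'')
cv2.imwrite('pics/t1.png',im[0][:600]);
a=crop(P['top'],(150,195,195,240),8,''); b=crop(P['side'],(250,275,295,335),8,'')
h=600; W=np.zeros((600,800,3),np.uint8); W[:560,:600]=s[:560,:600]; cv2.imwrite('pics/s1.png',W)
W=np.zeros((600,800,3),np.uint8); W[:360,:360]=a;W[:480,400:760]=b; cv2.imwrite('pics/st1.png',W)
E
```

```text
top brass [([342.6, 166.5], 21), ([359.5, 171.8], 20), ([375.8, 175.2], 20)]
dark [([321.3, 164.0], 13), ([357.3, 170.6], 20), ([417.1, 176.1], 35), ([347.4, 195.8], 37), ([346.5, 210.0], 161)]
side brass [([280.4, 160.8], 8), ([274.1, 167.3], 9), ([267.2, 175.5], 10)]
dark [([291.4, 175.9], 7)]
```

View pics/t1.png

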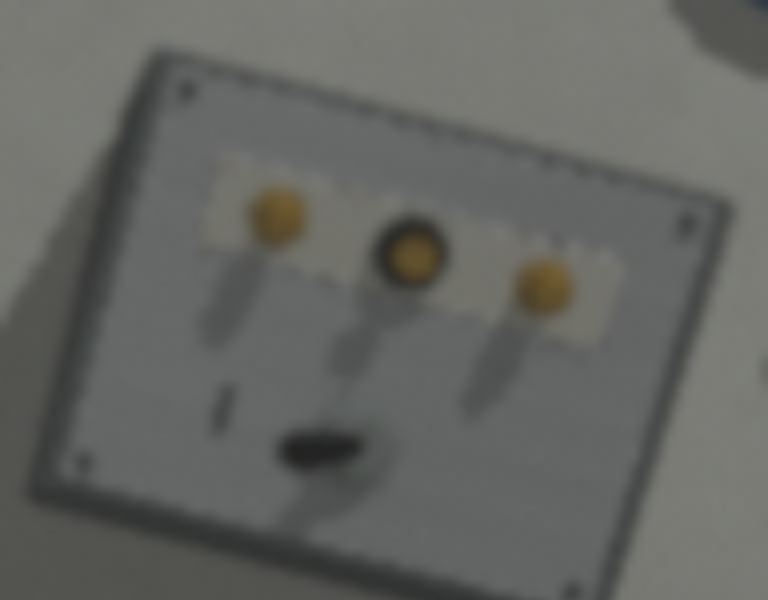

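View pics/s1.png

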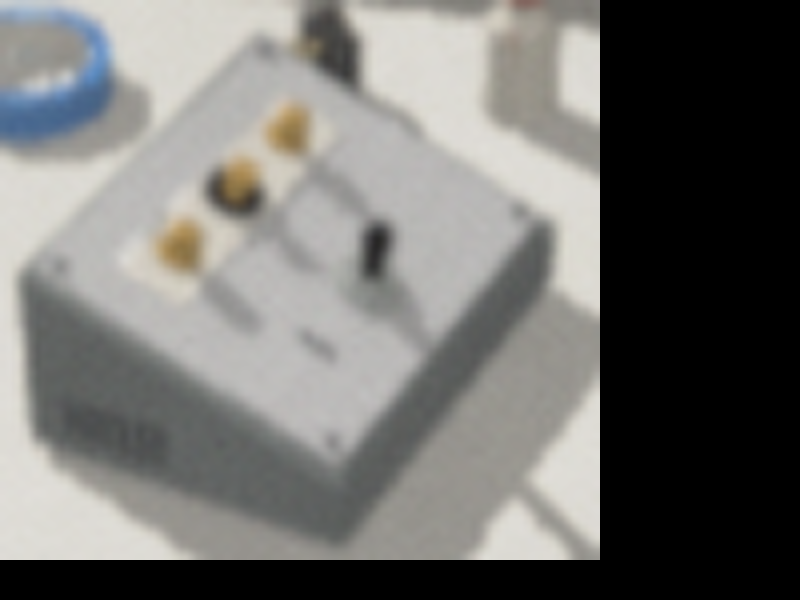

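View pics/st1.png

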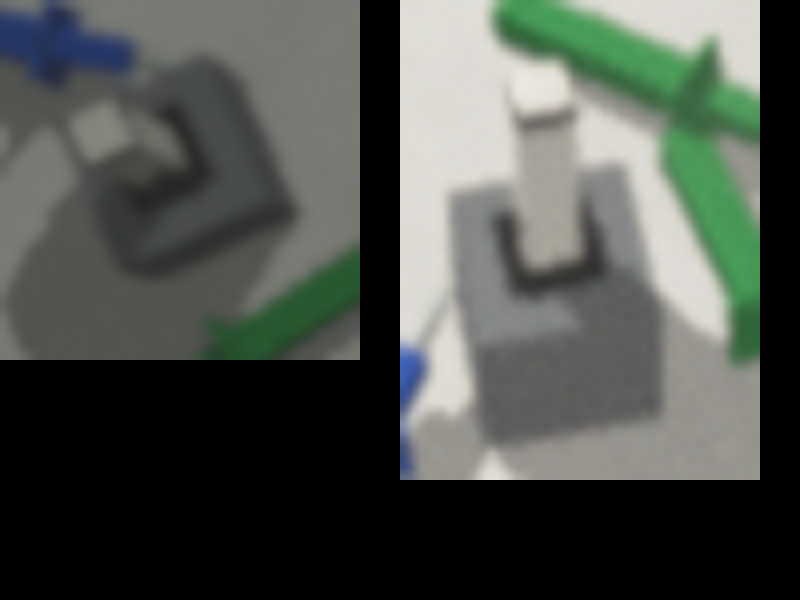

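In the top crop the terminals' brass tops are at (342.6,166.5), (359.5,171.8, collared) and (375.8,175.2), and the lever runs from (344,197) to (353,195). The green and blue look-alikes seem to have toppled since the first picture, so I'll take a fresh look at the stand area.

Run:
```python
from h import *
from bench import eyes,sensors
P={n:eyes.camera(n) for n in('top','side')}
a=crop(P['top'],(120,165,220,265),4,''); b=crop(P['side'],(220,255,320,355),4,'')
W=np.hstack([a,b]); cv2.imwrite('pics/st2.png',W); print(sensors.read_state()['time'])
for n in P: print(n,[(np.round(d['bbox'],1).tolist(),round(d['conf'],2)) for d in eyes.look_for('tester',P[n])],[np.round(d['bbox'],1).tolist() for k in('post_holder','lens_tube') for d in eyes.look_for(k,P[n])[:2]])
# supply fit
top=[(342.6,166.5),(359.5,171.8),(375.8,175.2)]; side=[(267.2,175.5),(274.1,167.3),(280.4,160.8)]
for t,s in zip(top,side): print(np.round(tri([P['top'],P['side']],[t,s])[0],4),tri([P['top'],P['side']],[t,s])[1])
n=np.array([-.342,0,.94]);u=np.array([.94,0,.342])
def term(v):
    x,y,yaw,d=v; Rz=R.from_euler('z',yaw).as_matrix()
    return np.array([Rz@(np.array([-.08,0,.045])+d*u+n*.016+np.array([0,yy,0]))+[x,y,0] for yy in(.05,0,-.05)])
f=lambda v:np.concatenate([(proj(P['top'],term(v))-top).ravel(),(proj(P['side'],term(v))-side).ravel()])
r=least_squares(f,[.7,-.25,-.2,.11]); print('supply',np.round(r.x,4),np.round(r.fun,1))
x,y,yaw,d=r.x;Rz=R.from_euler('z',yaw).as_matrix()
c=np.array([[-.08,.11,.045],[-.08,-.11,.045],[.08,.11,.103],[.08,-.11,.103]])@Rz.T+[x,y,0]
print('corners',np.round(proj(P['top'],c),1).tolist(),np.round(proj(P['side'],c),1).tolist())
for a in(0,.06,.12,1.2):
    ang=.6-a; tip=Rz@(np.array([-.038,0,.067])+.055*(np.cos(ang)*n+np.sin(ang)*np.array([0,1,0])))+[x,y,0]
    print('lever',a,np.round(tip,4),np.round(proj(P['top'],tip),1),np.round(proj(P['side'],tip),1))
# tester top
print('tester top',tri([P['top'],P['side']],[(162.3,211.5),(267.6,285.5)],(.5,.3,.14)))
```

```text
1.0
top [([162.6, 224.3, 203.2, 250.1], 0.76), ([159.1, 206.2, 175.1, 216.7], 0.73), ([134.1, 194.8, 168.0, 206.0], 0.47)] [[115.6, 216.7, 132.7, 228.2]]
side [([225.5, 313.0, 252.8, 362.4], 0.96), ([282.3, 290.8, 307.1, 332.5], 0.7), ([261.1, 271.5, 298.6, 296.7], 0.58), ([262.8, 283.4, 274.6, 314.7], 0.52), ([247.0, 150.5, 314.5, 212.4], 0.47)] [[253.7, 357.5, 272.9, 380.7], [217.4, 273.8, 225.9, 290.4], [255.9, 359.4, 272.2, 379.2]]
[ 0.6055 -0.2162  0.0903] 0.36737074201340647
[ 0.5899 -0.2641  0.0939] 0.15754675749616354
[ 0.5789 -0.3121  0.0916] 0.24213972308626808
supply [ 0.5894 -0.2636 -0.2659  0.0932] [ 0.   0.5 -0.2 -0.5  0.2  0.4 -0.2 -0.4 -0.2  0.4 -0.1 -0.1]
corners [[314.3, 191.6], [385.5, 209.8], [329.2, 135.6], [402.4, 154.6]] [[279.9, 202.1], [307.1, 168.5], [238.9, 175.7], [269.6, 145.1]]
lever 0 [ 0.5459 -0.2196  0.1097] [[345.8 185.9]] [[283.6 172.4]]
lever 0.06 [ 0.5446 -0.2221  0.1113] [[346.8 186.2]] [[284.1 171.6]]
lever 0.12 [ 0.5433 -0.2247  0.1129] [[347.8 186.6]] [[284.6 170.9]]
lever 1.2 [ 0.5296 -0.2795  0.1097] [[366.9 191.3]] [[291.6 163.2]]
tester top (array([0.47566202, 0.28884553, 0.14325065]), np.float64(0.10536412064314504))
```

View pics/st2.png

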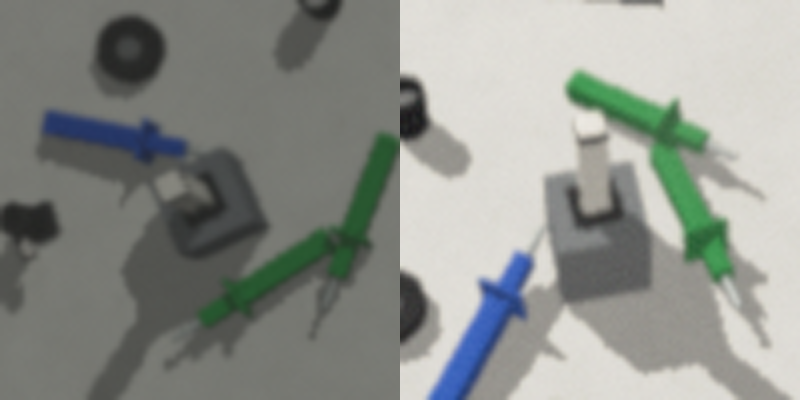

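The bystander look-alikes toppled on their own and lie flat. The white tester still stands at top px (162,211) and side px (267,285). I'll refine the supply pose using the panel screws as well.

Run:
```python
from h import *
from bench import eyes,sensors
P={n:eyes.camera(n) for n in('top','side')}
tt=np.array([(342.6,166.5),(359.5,171.8),(375.8,175.2)]); ts=np.array([(267.2,175.5),(274.1,167.3),(280.4,160.8)])
st=np.array([(187,92),(686,225),(84,463),(573,590)])/8.-.5+[308,140]; ss=np.array([(57,266),(268,48),(333,441),(520,212)])/8.-.5+[245,145]
n=np.array([-.342,0,.94]);u=np.array([.94,0,.342])
def pts(v):
    x,y,z,yaw,d,a,b=v; c=np.array([0,0,.074])
    L=[c+d*u+n*.015+[0,yy,0] for yy in(.05,0,-.05)]+[c+i*a*u+[0,j*b,0] for i,j in((1,1),(1,-1),(-1,1),(-1,-1))]
    return R.from_euler('z',yaw).apply(L)+[x,y,z]
def f(v):
    e=[(proj(P[k],pts(v[:7]))+v[7+2*i:9+2*i]-np.vstack(m)).ravel() for i,(k,m) in enumerate((('top',(tt,st)),('side',(ts,ss))))]
    return np.concatenate(e+[v[7:]/.4,[v[2]/.002]])
r=least_squares(f,[.6,-.26,0,-.26,.03,.07,.1,0,0,0,0]); print(np.round(r.x,4)); print(np.round(r.fun[:28],1))
for m in range(3): print('term',np.round(tri([P['top'],P['side']],[tt[m],ts[m]])[0],4))
for m in range(4): print('screw',np.round(tri([P['top'],P['side']],[st[m],ss[m]])[0],4))
x,y,z,yaw,d,a,b=r.x[:7]; Q=R.from_euler('z',yaw)
print('contact_top',Q.apply(np.array([0,0,.074])+d*u+n*.018)+[x,y,0])
for an in(0,.12,1.2):
  for l in(.02,.06):
    t=.6-an; tip=Q.apply(np.array([-.038,0,.067])+l*(np.cos(t)*n+np.sin(t)*np.array([0,1,0])))+[x,y,0]
    print('lever',an,l,np.round(tip,4),np.round(proj(P['top'],tip)+r.x[7:9],1),np.round(proj(P['side'],tip)+r.x[9:],1))
print('n',Q.apply(n),'left',Q.apply([0,1,0]),'u',Q.apply(u))
```

```text
[ 0.5619 -0.2545 -0.0008 -0.2702  0.0355  0.0708  0.094   0.0733 -0.0626
  0.0586  0.1741]
[-0.1  0.6 -0.2 -0.4  0.2  0.6 -0.2 -0.1 -0.  -0.3 -0.1 -0.1 -0.   0.
  0.3 -1.5  0.2 -0.7  0.5 -1.3 -0.   0.5 -0.6  1.  -0.3  0.6 -0.4  0.4]
term [ 0.6055 -0.2162  0.0903]
term [ 0.5899 -0.2641  0.0939]
term [ 0.5789 -0.3121  0.0916]
screw [ 0.6509 -0.1824  0.0981]
screw [ 0.5988 -0.3617  0.1022]
screw [ 0.5222 -0.1464  0.051 ]
screw [ 0.4721 -0.3274  0.0502]
contact_top [ 0.5881987  -0.26181241  0.10307655]
lever 0 0.02 [ 0.5229 -0.232   0.0825] [[348.7 195.2]] [[290.8 177.6]]
lever 0 0.06 [ 0.518  -0.2072  0.1135] [[342.1 195.4]] [[290.9 174.7]]
lever 0.12 0.02 [ 0.5219 -0.2339  0.0837] [[349.5 195.5]] [[291.2 177. ]]
lever 0.12 0.06 [ 0.5152 -0.2128  0.117 ] [[344.3 196.2]] [[292. 173.]]
lever 1.2 0.02 [ 0.5169 -0.2538  0.0825] [[356.3 197.2]] [[293.7 174.2]]
lever 1.2 0.06 [ 0.4999 -0.2725  0.1135] [[365.3 201.4]] [[299.6 164.5]]
n [-0.32959138  0.09128814  0.94      ] left [0.26692439 0.96371747 0.        ] u [ 0.90589443 -0.25090893  0.342     ]
```

arm_command(steps=[{"slide": [0.025, -0.045, 0], "rot": [0, 0, -1], "grip": 0}, {"slide": [0.025, -0.045, 0], "rot": [0, 0, -1], "grip": 0}, {"slide": [0.025, -0.045, 0], "rot": [0, 0, -1], "grip": 0}, {"slide": [0.025, -0.045, 0], "rot": [0, 0, -1], "grip": 0}, {"slide": [0.025, -0.045, 0], "rot": [0, 0, -1], "grip": 0}, {"slide": [0.02, -0.045, 0], "grip": 0}, {"slide": [0.02, -0.045, 0], "grip": 0}, {"slide": [0.02, -0.045, 0], "grip": 0}], newtons=20)

```text
schema error: expected keys rot, slide, grip
```

arm_command(steps=[{"slide": [0.02, -0.048, 0], "grip": 0}, {"slide": [0.02, -0.048, 0], "grip": 0}, {"slide": [0.02, -0.048, 0], "grip": 0}, {"slide": [0.02, -0.048, 0], "grip": 0}, {"slide": [0.016, -0.048, 0], "grip": 0}, {"slide": [0.016, -0.048, 0], "grip": 0}, {"slide": [0.016, -0.048, 0], "grip": 0}, {"slide": [0, -0.048, 0], "grip": 0}])

```text
schema error: expected keys rot, slide, grip
```

arm_command(steps=[{"slide": [0.025, -0.045, 0], "rot": [0, 0, -1], "grip": 0}, {"slide": [0.025, -0.045, 0], "rot": [0, 0, -1], "grip": 0}, {"slide": [0.025, -0.045, 0], "rot": [0, 0, -1], "grip": 0}, {"slide": [0.025, -0.045, 0], "rot": [0, 0, -1], "grip": 0}, {"slide": [0.025, -0.045, 0], "rot": [0, 0, -1], "grip": 0}, {"slide": [0.02, -0.045, 0], "rot": [0, 0, 0], "grip": 0}, {"slide": [0.02, -0.045, 0], "rot": [0, 0, 0], "grip": 0}, {"slide": [0.02, -0.045, 0], "rot": [0, 0, 0], "grip": 0}], newtons=20)

```text
time: 2.4
ee_pos: [0.4062, 0.2233, 0.1875]
eef_rot: [0.222, 0.975, 0.0, 0.0]
ft_force: [1.2, 0.4, 0.4]
width: 0.0152
grip_force: 0.0
```

arm_command(steps=[{"slide": [0.02, -0.048, 0], "rot": [0, 0, 0], "grip": 0}, {"slide": [0.02, -0.048, 0], "rot": [0, 0, 0], "grip": 0}, {"slide": [0.02, -0.048, 0], "rot": [0, 0, 0], "grip": 0}, {"slide": [0.02, -0.048, 0], "rot": [0, 0, 0], "grip": 0}, {"slide": [0.016, -0.048, 0], "rot": [0, 0, 0], "grip": 0}, {"slide": [0.016, -0.048, 0], "rot": [0, 0, 0], "grip": 0}, {"slide": [0.016, -0.048, 0], "rot": [0, 0, 0], "grip": 0}, {"slide": [0, -0.048, 0], "rot": [0, 0, 0], "grip": 0}])

```text
time: 3.4
ee_pos: [0.5343, -0.1605, 0.1873]
eef_rot: [0.222, 0.975, -0.0, 0.0]
ft_force: [0.4, 0.5, 0.0]
width: 0.0006
grip_force: 0.0
```

arm_command(steps=[{"slide": [0, -0.002, -0.03], "rot": [0, 0, 5], "grip": 0}, {"slide": [0, 0, -0.03], "rot": [0, 0, 5], "grip": 0}, {"slide": [0, 0, -0.027], "rot": [0, 0, 0], "grip": 0}, {"slide": [0, 0, 0], "rot": [0, 0, 0], "grip": 0}, {"slide": [-0.004, -0.0145, 0], "rot": [0, 0, 0], "grip": 0}, {"slide": [-0.004, -0.0145, 0], "rot": [0, 0, 0], "grip": 0}, {"slide": [-0.004, -0.0145, 0], "rot": [0, 0, 0], "grip": 0}, {"slide": [0, 0, 0], "rot": [0, 0, 0], "grip": 0}])

```text
time: 4.4
ee_pos: [0.5211, -0.2068, 0.1008]
eef_rot: [0.138, 0.99, -0.0, 0.0]
ft_force: [-0.0, 0.6, 0.4]
width: 0.0007
grip_force: 0.0
```

arm_command(steps=[{"slide": [-0.0027, -0.0096, 0], "rot": [0, 0, 0], "grip": 0}, {"slide": [-0.0027, -0.0096, 0], "rot": [0, 0, 0], "grip": 0}, {"slide": [-0.0027, -0.0096, 0], "rot": [0, 0, 0], "grip": 0}, {"slide": [-0.0014, -0.0048, 0], "rot": [0, 0, 0], "grip": 0}, {"slide": [-0.0014, -0.0048, 0], "rot": [0, 0, 0], "grip": 0}, {"slide": [0, 0, 0], "rot": [0, 0, 0], "grip": 0}, {"slide": [0, 0, 0], "rot": [0, 0, 0], "grip": 0}, {"slide": [0, 0, 0], "rot": [0, 0, 0], "grip": 0}])

```text
time: 5.4
ee_pos: [0.5109, -0.2428, 0.1003]
eef_rot: [0.136, 0.991, 0.0, 0.0]
ft_force: [-0.0, -0.3, -0.9]
width: 0.0004
grip_force: 0.0
```

arm_command(steps=[{"slide": [-0.0008, -0.0029, 0], "rot": [0, 0, 0], "grip": 0}, {"slide": [-0.0008, -0.0029, 0], "rot": [0, 0, 0], "grip": 0}, {"slide": [0, 0, 0], "rot": [0, 0, 0], "grip": 0}, {"slide": [0, 0, 0], "rot": [0, 0, 0], "grip": 0}, {"slide": [0, 0, 0], "rot": [0, 0, 0], "grip": 0}, {"slide": [0, 0, 0], "rot": [0, 0, 0], "grip": 0}, {"slide": [0, 0, 0], "rot": [0, 0, 0], "grip": 0}, {"slide": [0, 0, 0], "rot": [0, 0, 0], "grip": 0}])

```text
time: 6.4
ee_pos: [0.5092, -0.2489, 0.1003]
eef_rot: [0.136, 0.991, 0.0, 0.0]
ft_force: [-0.1, 0.6, 0.1]
width: 0.0006
grip_force: 0.0
```

Run:
```python
from h import *
from bench import eyes,sensors
P={n:eyes.camera(n) for n in('top','side')}
a=crop(P['top'],(320,150,400,230),5,''); b=crop(P['side'],(255,130,335,210),5,'')
cv2.imwrite('pics/lev.png',np.hstack([a,b])); print(sensors.read_state()['ft_force'])
```

```text
[ 0.17265919 -0.24195664  0.3240258 ]
```

View pics/lev.png

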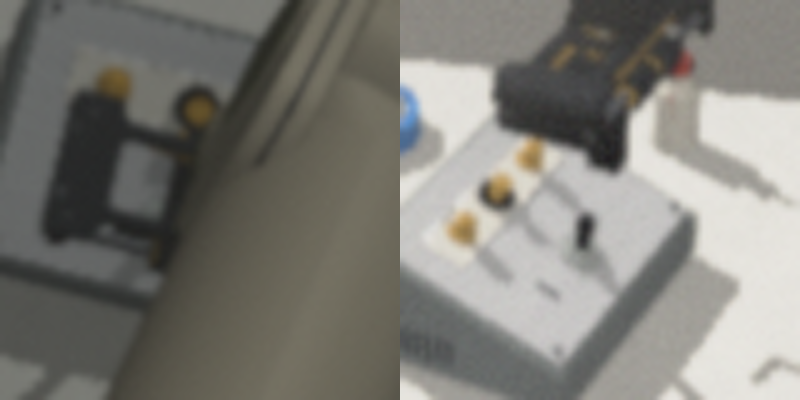

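The side view shows the finger tip at about (297,162) and the lever apparently still at (292,176), unmoved. I'll check the geometry.

Run:
```python
from h import *
from bench import eyes,sensors
s=sensors.read_state(); P=eyes.camera('side'); Rm=R.from_quat(s['eef_rot']).as_matrix(); t=s['ee_pos']
print(t,Rm.round(2).tolist())
for o in([0,0,0],[0,0,-.07],[.01,.015,0],[-.01,.015,0],[.01,-.015,0],[-.01,-.015,0]): print(o,proj(P,Rm@np.array(o)+t).round(1))
cv2.imwrite('pics/lev2.png',crop(P,(270,130,330,200),9,'',[proj(P,t)[0],proj(P,Rm@np.array([0,0,-.07])+t)[0]]))
```

```text
[ 0.50914733 -0.2488643   0.10027313] [[-0.96, 0.27, -0.0], [0.27, 0.96, 0.0], [0.0, 0.0, -1.0]]
[0, 0, 0] [[295.6 171. ]]
[0, 0, -0.07] [[295.9 154.1]]
[0.01, 0.015, 0] [[296.2 174. ]]
[-0.01, 0.015, 0] [[291.1 172.4]]
[0.01, -0.015, 0] [[300.1 169.5]]
[-0.01, -0.015, 0] [[295. 168.]]
```

View pics/lev2.png

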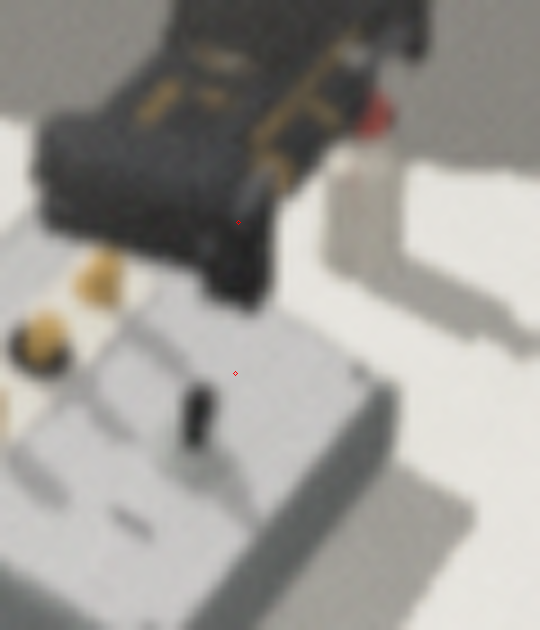

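```bash
cat > ov.py <<'E'
from h import *
from bench import eyes,sensors
def overlay(name,boxes,off=(0,0,0),extra={}):
    s=sensors.read_state(); Rm=R.from_quat(s['eef_rot']).as_matrix(); t=np.array(s['ee_pos'])+off; out=[]
    for k,(l,tp,r,b) in boxes.items():
        p=eyes.camera(k); f=4; im=crop(p,(l,tp,r,b),f,'')
        for bx,col in(((-.01,.01,-.015,.015,-.07,0),(0,0,255)),((-.0375,.0375,-.095,.095,-.15,-.07),(0,255,0))):
            c=np.array([[bx[i],bx[2+j],bx[4+m]] for i in(0,1) for j in(0,1) for m in(0,1)])
            u=((proj(p,c@Rm.T+t)+.5-[l,tp])*f).astype(int)
            for a in range(8):
                for q in(1,2,4):
                    if not a&q: cv2.line(im,tuple(map(int,u[a])),tuple(map(int,u[a|q])),col,1)
        out.append(im)
    cv2.imwrite(name,np.hstack(out))
E
python3 - <<'E'
from ov import *
overlay('pics/ov1.png',{'side':(240,90,340,200),'top':(310,110,410,220)})
E
```

```text
(no output)
```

View pics/ov1.png

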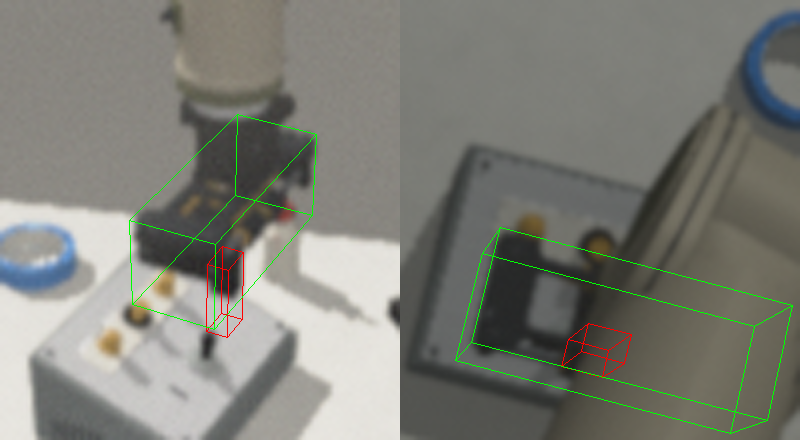

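Overlay: the real finger tip sits about 8 px above the projected TCP in the side view, near (296,164). So the finger passed over the lever and the tool is higher than reported. I'll settle the height by gently touching the panel to the right of the lever.

arm_command(steps=[{"slide": [-0.004, -0.015, 0], "rot": [0, 0, 0], "grip": 0}, {"slide": [-0.004, -0.015, 0], "rot": [0, 0, 0], "grip": 0}, {"slide": [0, 0, -0.005], "rot": [0, 0, 0], "grip": 0}, {"slide": [0, 0, -0.005], "rot": [0, 0, 0], "grip": 0}, {"slide": [0, 0, -0.005], "rot": [0, 0, 0], "grip": 0}, {"slide": [0, 0, -0.005], "rot": [0, 0, 0], "grip": 0}, {"slide": [0, 0, -0.005], "rot": [0, 0, 0], "grip": 0}, {"slide": [0, 0, 0], "rot": [0, 0, 0], "grip": 0}])

```text
time: 7.65
ee_pos: [0.5009, -0.2787, 0.0748]
eef_rot: [0.136, 0.991, 0.0, -0.0]
ft_force: [0.5, -0.9, 0.3]
width: 0.0006
grip_force: 0.0
```

arm_command(steps=[{"slide": [0, 0, -0.002], "rot": [0, 0, 0], "grip": 0}, {"slide": [0, 0, -0.002], "rot": [0, 0, 0], "grip": 0}, {"slide": [0, 0, -0.002], "rot": [0, 0, 0], "grip": 0}, {"slide": [0, 0, -0.002], "rot": [0, 0, 0], "grip": 0}, {"slide": [0, 0, -0.002], "rot": [0, 0, 0], "grip": 0}, {"slide": [0, 0, -0.002], "rot": [0, 0, 0], "grip": 0}, {"slide": [0, 0, 0], "rot": [0, 0, 0], "grip": 0}, {"slide": [0, 0, 0], "rot": [0, 0, 0], "grip": 0}])

```text
time: 8.65
ee_pos: [0.5012, -0.279, 0.0633]
eef_rot: [0.136, 0.991, 0.0, 0.0]
ft_force: [-0.9, -0.5, -0.1]
width: 0.0003
grip_force: 0.0
```

arm_command(steps=[{"slide": [0, 0, -0.002], "rot": [0, 0, 0], "grip": 0}, {"slide": [0, 0, -0.002], "rot": [0, 0, 0], "grip": 0}, {"slide": [0, 0, -0.002], "rot": [0, 0, 0], "grip": 0}, {"slide": [0, 0, -0.002], "rot": [0, 0, 0], "grip": 0}, {"slide": [0, 0, -0.001], "rot": [0, 0, 0], "grip": 0}, {"slide": [0, 0, 0], "rot": [0, 0, 0], "grip": 0}, {"slide": [0, 0, 0], "rot": [0, 0, 0], "grip": 0}, {"slide": [0, 0, 0], "rot": [0, 0, 0], "grip": 0}])

```text
time: 9.65
ee_pos: [0.5012, -0.2789, 0.0544]
eef_rot: [0.136, 0.991, 0.0, 0.0]
ft_force: [-0.4, -0.1, -0.2]
width: 0.0001
grip_force: 0.0
```

Run:
```python
from h import *
from bench import eyes,sensors
p=eyes.camera('side'); s=sensors.read_state(); print(s['ee_pos'],proj(p,s['ee_pos']),s['ft_force'],s['time'])
hsv=p['pixels'].max(2)
for r in range(150,192): print(r,''.join('#' if v<60 else ('+' if v<100 else '.') for v in hsv[r,270:325]))
```

```text
[ 0.50115118 -0.27893484  0.05432583] [[299.15386091 176.76110773]] [ 0.3061393   0.8730421  -0.37944066] 9.7
150 ............+++++++++++++#+++++++++++++++++............
151 ...........+++++++++++++++++++++++++###+++.............
152 .........++++++++++++++++++++++++++####++..............
153 .........+++++++++++++++++++++#++++####+...............
154 .........++++++++++++++++++++++++..+##++...............
155 .........+++++++++++++++++++++++....+#+................
156 .........+#####+#++++++++++++#++....++.................
157 .........+##########+#++++++++++.++.+..................
158 ..........+###############++#++++++....................
159 ..........++##################++++.....................
160 ..........++##################++#+.....................
161 ..........+######################+.....................
162 ...........++####################......................
163 .............++++################......................
164 ..................++######+######......................
165 .....................++##########......................
166 ........................++
[... 829 characters left out ...]
.......................++++.............
181 ......................................+++..............
182 .....................................++++..............
183 .....................................+++...............
184 ....................................+++................
185 ...................................+++.................
186 ..................................+++..................
187 ..................................+....................
188 .................................+++...................
189 ................................+......................
190 ................................++.....................
191 ...............................++......................
```

arm_command(steps=[{"slide": [0, 0, -0.003], "rot": [0, 0, 0], "grip": 0}, {"slide": [0, 0, -0.003], "rot": [0, 0, 0], "grip": 0}, {"slide": [0, 0, -0.003], "rot": [0, 0, 0], "grip": 0}, {"slide": [0, 0, -0.003], "rot": [0, 0, 0], "grip": 0}, {"slide": [0, 0, -0.002], "rot": [0, 0, 0], "grip": 0}, {"slide": [0, 0, -0.002], "rot": [0, 0, 0], "grip": 0}, {"slide": [0, 0, 0], "rot": [0, 0, 0], "grip": 0}, {"slide": [0, 0, 0], "rot": [0, 0, 0], "grip": 0}])

```text
time: 10.7
ee_pos: [0.5012, -0.2789, 0.0384]
eef_rot: [0.136, 0.991, 0.0, 0.0]
ft_force: [-0.2, -0.2, 0.5]
width: 0.0003
grip_force: 0.0
```

arm_command(steps=[{"slide": [0, 0, -0.002], "rot": [0, 0, 0], "grip": 0}, {"slide": [0, 0, -0.002], "rot": [0, 0, 0], "grip": 0}, {"slide": [0, 0, -0.002], "rot": [0, 0, 0], "grip": 0}, {"slide": [0, 0, -0.001], "rot": [0, 0, 0], "grip": 0}, {"slide": [0, 0, 0], "rot": [0, 0, 0], "grip": 0}, {"slide": [0, 0, 0], "rot": [0, 0, 0], "grip": 0}, {"slide": [0, 0, 0], "rot": [0, 0, 0], "grip": 0}, {"slide": [0, 0, 0], "rot": [0, 0, 0], "grip": 0}])

```text
time: 11.7
ee_pos: [0.5012, -0.2789, 0.0313]
eef_rot: [0.136, 0.991, 0.0, 0.0]
ft_force: [0.3, 0.2, 0.1]
width: 0.0
grip_force: 0.0
```

arm_command(steps=[{"slide": [0, 0, -0.002], "rot": [0, 0, 0], "grip": 0}, {"slide": [0, 0, -0.002], "rot": [0, 0, 0], "grip": 0}, {"slide": [0, 0, -0.001], "rot": [0, 0, 0], "grip": 0}, {"slide": [0, 0, -0.001], "rot": [0, 0, 0], "grip": 0}, {"slide": [0, 0, -0.001], "rot": [0, 0, 0], "grip": 0}, {"slide": [0, 0, -0.001], "rot": [0, 0, 0], "grip": 0}, {"slide": [0, 0, 0], "rot": [0, 0, 0], "grip": 0}, {"slide": [0, 0, 0], "rot": [0, 0, 0], "grip": 0}])

```text
time: 12.7
ee_pos: [0.5014, -0.279, 0.0237]
eef_rot: [0.136, 0.991, 0.0, 0.0]
ft_force: [-0.7, 0.4, 5.9]
width: 0.0006
grip_force: 2.8
```

Run:
```python
from h import *
from bench import eyes,sensors
p=eyes.camera('side'); s=sensors.read_state(); print(s['ee_pos'],proj(p,s['ee_pos']),s['ft_force'],s['time'])
hsv=p['pixels'].max(2)
for r in range(160,184): print(r,''.join('#' if v<60 else ('+' if v<100 else '.') for v in hsv[r,270:325]))
```

```text
[ 0.50140248 -0.27904219  0.02369363] [[298.92713014 183.42391207]] [-1.15384768  0.15797932  5.07708568] 12.75
160 ..........+++++++++++++++++++##+++#####+...............
161 .........++++++++++++++++++++##++++###+................
162 .........++#++++++++++++++++++#++..+#+.................
163 .........+#####+++++++++++++++++...+++.................
164 .........+##########+++++++++#++++.++..................
165 ..........###########++++++++#+++++....................
166 ..........+###################++++.....................
167 ..........+###################++++.....................
168 .++.......+###################+##+.....................
169 ..+...+...++#####################......................
170 ..+++++......++##################......................
171 .....+..........++###############......................
172 ...................++############......................
173 ....................+###########+......................
174 .....................##++++######......................
175 .....................##+..+#####+......................
176 .....................##....+++#+.......................
177 .....................#+.......++.......................
178 .....................++..................++............
179 .....................+.................+++.............
180 ......................................++++.............
181 ......................................+++..............
182 ......................................++...............
183 ....................................++++...............
```

The finger touches the panel at a reported z of 0.024, where the panel itself is about 0.057. So true tip z = reported + 0.033, which agrees with the images. I go back to the left of the lever and push at the right height (reported 0.067).

arm_command(steps=[{"slide": [0, 0, 0.045], "rot": [0, 0, 0], "grip": 0}, {"slide": [0, 0, 0.045], "rot": [0, 0, 0], "grip": 0}, {"slide": [0.011, 0.039, 0], "rot": [0, 0, 0], "grip": 0}, {"slide": [0.011, 0.039, 0], "rot": [0, 0, 0], "grip": 0}, {"slide": [0.01, 0.038, 0], "rot": [0, 0, 0], "grip": 0}, {"slide": [0, 0, -0.024], "rot": [0, 0, 0], "grip": 0}, {"slide": [0, 0, -0.023], "rot": [0, 0, 0], "grip": 0}, {"slide": [0, 0, 0], "rot": [0, 0, 0], "grip": 0}])

```text
time: 13.75
ee_pos: [0.5318, -0.1626, 0.0648]
eef_rot: [0.136, 0.991, -0.0, -0.002]
ft_force: [-0.3, -0.6, -0.0]
width: 0.0005
grip_force: 0.0
```

arm_command(steps=[{"slide": [-0.003, -0.011, 0], "rot": [0, 0, 0], "grip": 0}, {"slide": [-0.003, -0.011, 0], "rot": [0, 0, 0], "grip": 0}, {"slide": [-0.003, -0.011, 0], "rot": [0, 0, 0], "grip": 0}, {"slide": [-0.003, -0.011, 0], "rot": [0, 0, 0], "grip": 0}, {"slide": [-0.003, -0.011, 0], "rot": [0, 0, 0], "grip": 0}, {"slide": [-0.003, -0.011, 0], "rot": [0, 0, 0], "grip": 0}, {"slide": [-0.003, -0.011, 0], "rot": [0, 0, 0], "grip": 0}, {"slide": [0, 0, 0], "rot": [0, 0, 0], "grip": 0}])

```text
time: 14.75
ee_pos: [0.5115, -0.2415, 0.0662]
eef_rot: [0.137, 0.991, -0.001, -0.0]
ft_force: [0.1, 0.3, -0.5]
width: 0.0005
grip_force: 0.0
```

arm_command(steps=[{"slide": [-0.0007, -0.0024, 0], "rot": [0, 0, 0], "grip": 0}, {"slide": [-0.0007, -0.0024, 0], "rot": [0, 0, 0], "grip": 0}, {"slide": [-0.0007, -0.0024, 0], "rot": [0, 0, 0], "grip": 0}, {"slide": [0, 0, 0], "rot": [0, 0, 0], "grip": 0}, {"slide": [0, 0, 0], "rot": [0, 0, 0], "grip": 0}, {"slide": [0, 0, 0], "rot": [0, 0, 0], "grip": 0}, {"slide": [0, 0, 0], "rot": [0, 0, 0], "grip": 0}, {"slide": [0, 0, 0], "rot": [0, 0, 0], "grip": 0}])

```text
time: 15.75
ee_pos: [0.51, -0.2471, 0.0663]
eef_rot: [0.136, 0.991, 0.0, 0.0]
ft_force: [1.0, 1.8, -0.4]
width: 0.0003
grip_force: 0.7
```

Run:
```python
from h import *
from bench import eyes,sensors
p=eyes.camera('side'); s=sensors.read_state(); print(s['ee_pos'],proj(p,s['ee_pos']+np.array([0,0,.033])),s['ft_force'],s['time'])
hsv=p['pixels'].max(2)
for r in range(154,184): print(r,''.join('#' if v<60 else ('+' if v<100 else '.') for v in hsv[r,270:325]))
```

```text
[ 0.51003819 -0.24712974  0.06628674] [[295.25800638 171.4449555 ]] [ 1.61325508  1.42327496 -0.76522203] 15.8
154 .....+++++++++++++++++++++#++++####++..................
155 ....+++++++++++++++++++++#+++++####+...................
156 ....++++++++++++++++++++++++..++##+....................
157 ....++#+++++++++++++++++++++...+++.....................
158 ....++#+#+#+#+++++++++++++++.+.++......................
159 ....+#########++#++++++++++++++........................
160 .....+#############+#+#+#++++++........................
161 .....++##################+++++.........................
162 .....++##################+++#+.........................
163 .....++######################+.........................
164 ......+++####################+.........................
165 ..........++#################+.........................
166 ............+++#######+#######+........................
167 ...............+++############.........................
168 .++...............+++########+.........................
169 ..+...+..............+#######..........................
170 ...+.++...............+#####+..........................
171 .....+.................+####...........................
172 ........................+##+...........................
173 ........................+#+............................
174 ........................#+.............................
175 .......................++..............................
176 ......................++..................+............
177 ......................++.................+.............
178 .....................++.................++.............
179 ........................................++.............
180 .......................................+.+.............
181 .....................................+++++.............
182 ......................................+++..............
183 ....................................++++...............
```

arm_command(steps=[{"slide": [-0.0007, -0.0024, 0], "rot": [0, 0, 0], "grip": 0}, {"slide": [-0.0007, -0.0024, 0], "rot": [0, 0, 0], "grip": 0}, {"slide": [0, 0, 0], "rot": [0, 0, 0], "grip": 0}, {"slide": [0, 0, 0], "rot": [0, 0, 0], "grip": 0}, {"slide": [0, 0, 0], "rot": [0, 0, 0], "grip": 0}, {"slide": [0, 0, 0], "rot": [0, 0, 0], "grip": 0}, {"slide": [0, 0, 0], "rot": [0, 0, 0], "grip": 0}, {"slide": [0, 0, 0], "rot": [0, 0, 0], "grip": 0}])

```text
time: 16.8
ee_pos: [0.5093, -0.2499, 0.0662]
eef_rot: [0.136, 0.991, 0.001, -0.0]
ft_force: [1.8, 8.6, 1.3]
width: 0.0005
grip_force: 3.9
```

Force rose to 8.6 N and motion stopped, so the lever is on its stop. I lift away, confirm from the pictures, and head for the tester with the gripper opening.

arm_command(steps=[{"slide": [0.003, 0.01, 0.02], "rot": [0, 0, 0], "grip": 0}, {"slide": [0.003, 0.01, 0.04], "rot": [0, 0, 0], "grip": 0}, {"slide": [0, 0.04, 0.03], "rot": [0, 0, 5], "grip": 0}, {"slide": [-0.004, 0.048, 0], "rot": [0, 0, 6], "grip": 0}, {"slide": [-0.004, 0.048, 0], "rot": [0, 0, 6], "grip": 1}, {"slide": [-0.004, 0.048, 0], "rot": [0, 0, 6], "grip": 1}, {"slide": [-0.004, 0.048, 0], "rot": [0, 0, 6], "grip": 1}, {"slide": [-0.004, 0.048, 0], "rot": [0, 0, 6], "grip": 1}])

```text
time: 17.8
ee_pos: [0.4949, 0.0489, 0.1577]
eef_rot: [-0.169, 0.986, -0.0, 0.001]
ft_force: [0.7, -0.0, -0.5]
width: 0.0327
grip_force: 0.0
```

arm_command(steps=[{"slide": [-0.004, 0.048, 0], "rot": [0, 0, 5], "grip": 1}, {"slide": [-0.004, 0.048, 0], "rot": [0, 0, 4], "grip": 1}, {"slide": [-0.004, 0.048, 0], "rot": [0, 0, 0], "grip": 1}, {"slide": [-0.004, 0.048, 0], "rot": [0, 0, 0], "grip": 1}, {"slide": [-0.002, 0.045, 0], "rot": [0, 0, 0], "grip": 1}, {"slide": [0, 0, 0], "rot": [0, 0, 0], "grip": 1}, {"slide": [0, 0, 0], "rot": [0, 0, 0], "grip": 1}, {"slide": [0, 0, 0], "rot": [0, 0, 0], "grip": 1}])

```text
time: 18.8
ee_pos: [0.4774, 0.2836, 0.1569]
eef_rot: [-0.244, 0.97, -0.0, 0.0]
ft_force: [0.3, -0.8, 0.2]
width: 0.0868
grip_force: 0.0
```

Run:
```python
from h import *
from bench import eyes,sensors
t=eyes.camera('top');p=eyes.camera('side'); s=sensors.read_state(); print(s['ee_pos'],s['time'],s['width'])
for q,b in((t,(330,180,380,210)),(p,(280,156,308,184))):
    v=q['pixels'].max(2)
    for r in range(b[1],b[3]): print(r,''.join('#' if x<55 else ('+' if x<80 else '.') for x in v[r,b[0]:b[2]]))
print('tcp side',proj(p,s['ee_pos']+np.array([0,0,.033])),[np.round(d['bbox']).tolist() for d in eyes.look_for('tester',p)])
```

```text
[0.47710073 0.28396721 0.15664867] 18.9 0.08686871249538884
180 ..................................................
181 ..................................................
182 ..................................................
183 ..................................................
184 ..................................................
185 ..................................................
186 ..................................................
187 ..................................................
188 ..................................................
189 ......+...........................................
190 ......+...........................................
191 .....+............................................
192 .....+............................................
193 ..................................................
194 ......................+++.........................
195 .....................++##+++......................
196 .................++..+#####+++....................
197 .................++..++######+++..................
198 .................+++++++########+++...........
[... 993 characters left out ...]
..#+........
168 .................+#+........
169 ................+#+.........
170 ................++..........
171 ...............+#...........
172 ...............#+...........
173 ..............++............
174 ..............+.............
175 .............++.............
176 .............+..............
177 ............+...............
178 ............+...............
179 ............................
180 ............................
181 ............................
182 ............................
183 ............................
tcp side [[266.75382887 271.54588083]] [[263.0, 282.0, 276.0, 313.0], [225.0, 313.0, 260.0, 362.0], [282.0, 289.0, 311.0, 330.0], [277.0, 280.0, 299.0, 298.0]]
```

The lever now reads OFF: its tip is at top px (365,201), as predicted. Next, descend and grasp.

arm_command(steps=[{"slide": [-0.001, 0.005, -0.02], "rot": [0, 0, 0], "grip": 1}, {"slide": [0, 0, -0.025], "rot": [0, 0, 0], "grip": 1}, {"slide": [0, 0, -0.025], "rot": [0, 0, 0], "grip": 1}, {"slide": [0, 0, -0.025], "rot": [0, 0, 0], "grip": 1}, {"slide": [0, 0, 0], "rot": [0, 0, 0], "grip": 0}, {"slide": [0, 0, 0], "rot": [0, 0, 0], "grip": 0}, {"slide": [0, 0, 0], "rot": [0, 0, 0], "grip": 0}, {"slide": [0, 0, 0], "rot": [0, 0, 0], "grip": 0}], newtons=25)

```text
time: 19.95
ee_pos: [0.476, 0.2904, 0.0621]
eef_rot: [-0.245, 0.97, 0.0, 0.001]
ft_force: [-0.3, -0.0, -0.6]
width: 0.0549
grip_force: 0.0
```

arm_command(steps=[{"slide": [0, 0, 0], "rot": [0, 0, 0], "grip": 0}, {"slide": [0, 0, 0], "rot": [0, 0, 0], "grip": 0}, {"slide": [0, 0, 0], "rot": [0, 0, 0], "grip": 0}, {"slide": [0, 0, 0], "rot": [0, 0, 0], "grip": 0}, {"slide": [0, 0, 0], "rot": [0, 0, 0], "grip": 0}, {"slide": [0, 0, 0], "rot": [0, 0, 0], "grip": 0}, {"slide": [0, 0, 0], "rot": [0, 0, 0], "grip": 0}, {"slide": [0, 0, 0], "rot": [0, 0, 0], "grip": 0}])

```text
time: 20.95
ee_pos: [0.4756, 0.29, 0.0612]
eef_rot: [-0.245, 0.97, 0.0, -0.0]
ft_force: [0.0, 0.2, -0.2]
width: 0.018
grip_force: 25.0
```

arm_command(steps=[{"slide": [0, 0, 0.04], "rot": [0, 0, 0], "grip": 0}, {"slide": [0, 0, 0.05], "rot": [0, 0, 0], "grip": 0}, {"slide": [0, 0, 0.05], "rot": [0, 0, 0], "grip": 0}, {"slide": [0, 0, 0.01], "rot": [0, 0, 0], "grip": 0}, {"slide": [0.007, -0.045, 0], "rot": [0, 0, 0], "grip": 0}, {"slide": [0.007, -0.045, 0], "rot": [0, 0, 0], "grip": 0}, {"slide": [0.007, -0.045, 0], "rot": [0, 0, 0], "grip": 0}, {"slide": [0.007, -0.045, 0], "rot": [0, 0, 0], "grip": 0}])

```text
time: 21.95
ee_pos: [0.5032, 0.1086, 0.2103]
eef_rot: [-0.245, 0.97, 0.0, -0.001]
ft_force: [1.1, -0.2, -1.6]
width: 0.0177
grip_force: 25.0
```

arm_command(steps=[{"slide": [0.007, -0.045, 0], "rot": [-0.66, -2.41, 0], "grip": 0}, {"slide": [0.007, -0.045, 0], "rot": [-0.66, -2.41, 0], "grip": 0}, {"slide": [0.007, -0.045, 0], "rot": [-0.66, -2.41, 0], "grip": 0}, {"slide": [0.007, -0.045, 0], "rot": [-0.66, -2.41, 0], "grip": 0}, {"slide": [0.007, -0.045, 0], "rot": [-0.66, -2.41, 0], "grip": 0}, {"slide": [0.007, -0.045, 0], "rot": [-0.66, -2.41, 0], "grip": 0}, {"slide": [0.007, -0.045, -0.01], "rot": [-0.66, -2.41, 0], "grip": 0}, {"slide": [0.004, -0.045, -0.008], "rot": [-0.66, -2.41, 0], "grip": 0}])

```text
time: 22.95
ee_pos: [0.5562, -0.2511, 0.1921]
eef_rot: [-0.241, 0.955, -0.086, 0.151]
ft_force: [0.9, -0.2, -0.5]
width: 0.018
grip_force: 25.0
```

```bash
cat > chk.py <<'E'
from h import *
from bench import eyes,sensors
n=np.array([-.3296,.0913,.94])
t=eyes.camera('top');p=eyes.camera('side'); s=sensors.read_state(); z=R.from_quat(s['eef_rot']).as_matrix()[:,2]; e=np.array(s['ee_pos'])
print(s['time'],e.round(4),'toolz',z.round(3),'deg off',np.degrees(np.arccos(-z@n)).round(2),'f',np.round(s['ft_force'],2),'f.n',np.dot(s['ft_force'],n).round(2),s['width'],np.round(s['joint_positions'],2))
A=e+.0562*z; B=e+[0,0,.033]+.0892*z
print('tip tool-hyp',A.round(4),'world-hyp',B.round(4))
for nm,T,w in(('A',A,z),('B',B,z)):
    print(nm,'tip',proj(p,T).round(1),proj(t,T).round(1),'nose end',proj(p,T-.027*w).round(1),'guard',proj(p,T-.057*w).round(1),'contact', proj(p,[.5882,-.2618,.1031]).round(1))
E
python3 - <<'E'
from chk import *
im=crop(p,(245,110,325,190),7,'',[proj(p,A)[0]]); cv2.imwrite('pics/hov.png',im)
E
```

```text
23.05 [ 0.5539 -0.255   0.1914] toolz [ 0.327 -0.093 -0.94 ] deg off nan f [-0.19  0.73 -0.41] f.n -0.26 0.017888963492598692 [-0.31 -0.01  0.7   1.89 -0.04  0.91  2.47]
tip tool-hyp [ 0.5723 -0.2603  0.1385] world-hyp [ 0.5831 -0.2634  0.1405]
A tip [[278.6 158. ]] [[361.7 174.5]] nose end [[280.8 152.6]] guard [[283.4 146.3]] contact [[274.5 165.6]]
B tip [[275.8 156.7]] [[362.8 170.6]] nose end [[278.  151.3]] guard [[280.5 145. ]] contact [[274.5 165.6]]chk.py:5: RuntimeWarning: invalid value encountered in arccos
  print(s['time'],e.round(4),'toolz',z.round(3),'deg off',np.degrees(np.arccos(-z@n)).round(2),'f',np.round(s['ft_force'],2),'f.n',np.dot(s['ft_force'],n).round(2),s['width'],np.round(s['joint_positions'],2))
```

View pics/hov.png

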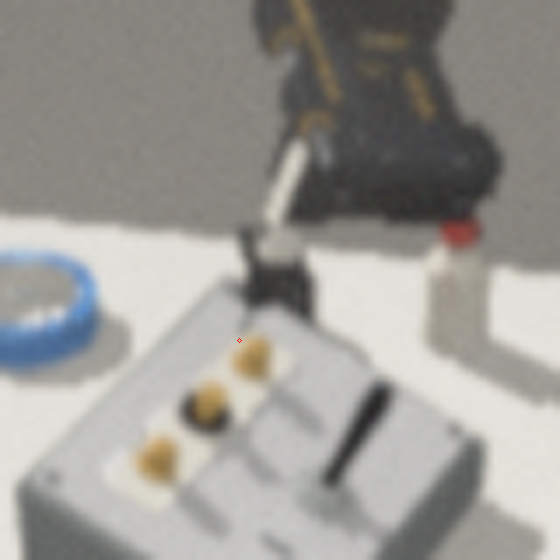

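The lever is at its right stop, and the tester hovers near (280,150) in the side view. I locate the pin numerically by differencing against the first, arm-free picture.

```bash
python3 - <<'E' 2>/dev/null
from chk import *
for nm,q,b in(('side',p,(262,132,302,170)),('top',t,(345,150,385,190))):
    bg=cv2.imread(f'pics/{nm}0.png')[...,::-1].astype(int); cur=q['pixels'].astype(int)
    d=np.abs(cur-bg).max(2); g=cur.max(2)
    print(nm,b)
    for r in range(b[1],b[3]): print(r,''.join('  .' if d[r,c]<22 else f'{g[r,c]:3d}'[-3:] for c in range(b[0],b[2])))
E
```

```text
23.15 [ 0.5557 -0.2502  0.1922] toolz [ 0.328 -0.09  -0.94 ] deg off nan f [ 0.35 -0.21 -0.42] f.n -0.53 0.017926802774957305 [-0.32 -0.01  0.7   1.89 -0.04  0.91  2.46]
tip tool-hyp [ 0.5741 -0.2553  0.1393] world-hyp [ 0.5849 -0.2583  0.1413]
A tip [[277.8 158.6]] [[360.  173.9]] nose end [[280.  153.1]] guard [[282.6 146.8]] contact [[274.5 165.6]]
B tip [[275.  157.3]] [[361.  169.9]] nose end [[277.1 151.8]] guard [[279.7 145.5]] contact [[274.5 165.6]]
side (262, 132, 302, 170)
132   .  .  .  .  .  .  .  .  .  .  .  .  .  .  .  .  .  .  .  .  .  . 99  .198194  . 99  .100 77 75 74 72 74 69 76 82 78 69
133   .  .  .  .  .  .  .  .  .  .  .  .  .  .  .  .  .  .  .  .  .  .  .169204190  . 83 97 92 75 71 68 68 70 67 73 76 71 65
134   .  .  .  .  .  .  .  .  .  .  .  .  .  .  .  .  .  .  .  .  .106  .192204166103 74 81 80 69 66 68 67 63 65 67 64 64 68
135   .  .  .  .  .  .  .  .  .  .  .  .  .  .  .  .  .  .  .  .  .  .165206196  . 83 67 70 69 66 65 64 66 65 65 64 62 60 61
136   .  .  .  .  .  .  .  .  .  .  .  .  .  .  .  .  .  .  .  .  .  .187207180  . 70 61 63 63 64 65 61 60 62 6
[... 8463 characters left out ...]
 36 40 49 62 67 64 62 60 57 52 46 44 41 39 39 40 47 63 76 69 73  .  .  .  .
185  55 57 62 68 67 58 48 39 37 35 38 36 37 36 35 36 44 54 64 65 62 59 57 55 50 44 41 40 40 39 41 49 68 81 71 80  .  .  .  .
186  64 72 75 72 61 49 42 38 36 36 36 36 36 34 35 39 47 59 64 61 58 57 55 52 46 42 41 38 39 40 41 52 69 78 71 85  .  .  .  .
187  74 74 67 57 46 40 39 41 41 38 36 35 34 34 36 41 51 60 62 59 56 56 53 49 43 40 40 39 39 40 43 55 70 71 72 92  .  .  .  .
188  67 57 50 42 39 40 46 56 58 48 38 34 35 33 36 45 55 60 58 56 57 55 50 44 41 39 39 40 38 40 44 61 76 71 76  .  .  .  .  .
189  49 42 41 40 45 56 68  .  . 64 44 35 33 34 38 47 56 59 57 56 55 52 47 42 39 40 39 38 41 41 50 68 80 72 83  .  .  .  .  .
```

The pin tip is at side px (279,158), which matches the tool-frame estimate within 1 px. I align and approach to about 10 mm.

arm_command(steps=[{"slide": [0.003, -0.003, 0], "rot": [0, 0, 0], "grip": 0}, {"slide": [0.003, -0.001, -0.009], "rot": [0, 0, 0], "grip": 0}, {"slide": [0.003, -0.001, -0.009], "rot": [0, 0, 0], "grip": 0}, {"slide": [0.003, -0.001, -0.009], "rot": [0, 0, 0], "grip": 0}, {"slide": [0, 0, 0], "rot": [0, 0, 0], "grip": 0}, {"slide": [0, 0, 0], "rot": [0, 0, 0], "grip": 0}, {"slide": [0, 0, 0], "rot": [0, 0, 0], "grip": 0}, {"slide": [0, 0, 0], "rot": [0, 0, 0], "grip": 0}])

```text
time: 24.15
ee_pos: [0.5687, -0.2559, 0.1666]
eef_rot: [-0.241, 0.955, -0.085, 0.151]
ft_force: [0.4, -0.2, -0.5]
width: 0.0181
grip_force: 25.0
```

```bash
python3 - <<'E' 2>/dev/null
from chk import *
for nm,q,b in(('side',p,(262,150,292,184)),):
    bg=cv2.imread(f'pics/{nm}0.png')[...,::-1].astype(int); cur=q['pixels'].astype(int)
    d=np.abs(cur-bg).max(2); g=cur.max(2); sat=cur[...,0]-cur[...,2]
    for r in range(b[1],b[3]): print(r,''.join('  .' if d[r,c]<22 else f'{g[r,c]:3d}' for c in range(b[0],b[2])),' |',''.join('Y' if sat[r,c]>55 else 'k' if g[r,c]<75 else '.' for c in range(b[0],b[2])))
for i in range(3): eyes.camera('side'); print(np.round(sensors.read_state()['ee_pos'],4))
E
```

```text
24.25 [ 0.5687 -0.2559  0.1665] toolz [ 0.33 -0.09 -0.94] deg off nan f [-0.22 -0.95 -0.43] f.n -0.42 0.0180227765827535 [-0.3   0.06  0.71  1.89 -0.11  0.86  2.52]
tip tool-hyp [ 0.5873 -0.261   0.1137] world-hyp [ 0.5982 -0.264   0.1157]
A tip [[274.6 163.3]] [[359.9 171.1]] nose end [[276.8 158. ]] guard [[279.3 151.9]] contact [[274.5 165.6]]
B tip [[271.8 162. ]] [[360.9 167.2]] nose end [[274.  156.7]] guard [[276.4 150.6]] contact [[274.5 165.6]]
150   .  .  .  .  .  .  .  .  .  .  .  .188121109  .  .  .  .  .165159141  .  .  .  .  .  .  .  | ........................kk....
151   .  .  .  .  .  .  .  .  .  .  .  .  .123 95  .180  .  .  .161145  .  .  .  .  .  .  .  .  | ........................kkk...
152   .  .  .  .  .  .  .  .  .  .  .  .  .132 89114  .  .  .  .  .  .  .  .  .  .  .  .  .  .  | .......................kkkk...
153   .  .  .  .  .  .  .  .  .  .  .  .  .154101 85116125124123115 86 76  .  .  .  .  .  .  .  | .........................kk...
154   .  .  .  .  .  .  .  .  .  .  .  .  .  .109 70 71 82 81 83 81 71 93  .  .  .  .  .  .  .  | ...............kk....k....k.
[... 3121 characters left out ...]
  .  .  .  .  .  .  .  .  .  .  .  .  .  .  .  .  .  .  .  .  .  .152122  | ..............................
180   .  .  .  .  .  .  .  .  .  .  .  .  .  .  .  .  .  .  .  .  .  .  .  .  .  .  .  .153143  | ..............................
181   .  .  .  .  .  .  .  .  .  .  .  .  .  .  .  .  .  .  .  .  .  .  .  .  .  .  .  .  .  .  | ..............................
182   .  .  .  .  .  .  .  .  .  .  .  .  .  .  .  .  .  .  .  .  .  .  .  .  .  .  .  .  .  .  | ..............................
183   .  .  .  .  .  .  .  .  .  .  .  .  .  .  .  .  .  .  .  .  .  .  .  .  .  .  .  .  .  .  | ..............................
[ 0.5687 -0.2559  0.1664]
[ 0.5687 -0.2559  0.1664]
[ 0.5686 -0.2559  0.1663]
```

The side view shows the tip at (275.2,163.5), about 10 mm straight above the contact's disc centre at (274.6,165.8). I press in slowly along the normal.

arm_command(steps=[{"slide": [0.001, -0.0002, -0.0028], "rot": [0, 0, 0], "grip": 0}, {"slide": [0.001, -0.0003, -0.0028], "rot": [0, 0, 0], "grip": 0}, {"slide": [0.001, -0.0003, -0.0028], "rot": [0, 0, 0], "grip": 0}, {"slide": [0.0007, -0.0002, -0.0019], "rot": [0, 0, 0], "grip": 0}, {"slide": [0, 0, 0], "rot": [0, 0, 0], "grip": 0}, {"slide": [0, 0, 0], "rot": [0, 0, 0], "grip": 0}, {"slide": [0, 0, 0], "rot": [0, 0, 0], "grip": 0}, {"slide": [0, 0, 0], "rot": [0, 0, 0], "grip": 0}])

```text
time: 25.4
ee_pos: [0.5723, -0.2569, 0.156]
eef_rot: [-0.241, 0.955, -0.085, 0.151]
ft_force: [-1.1, -0.6, 0.3]
width: 0.0179
grip_force: 25.0
```

```bash
cat > fr.py <<'E'
from h import *
from bench import eyes,sensors
n=np.array([-.3296,.0913,.94]); F=[];E=[]
for i in range(10): eyes.camera('side'); s=sensors.read_state(); F.append(s['ft_force']);E.append(s['ee_pos'])
z=R.from_quat(s['eef_rot']).as_matrix()[:,2]
e=np.mean(E,0); f=np.mean(F,0); print(s['time'],e.round(4),'f',f.round(2),'fn',(f@n).round(2),np.std(np.array(F)@n).round(2),'tip',(e+.0562*z).round(4),'travel',(([.5687,-.2559,.1665]-e)@n).round(4),'tilt',np.degrees(np.linalg.norm(np.cross(-z,n))).round(2))
E
python3 fr.py
```

```text
25.9 [ 0.5723 -0.2569  0.156 ] f [-0.89  0.5  -0.12] fn 0.23 0.55 tip [ 0.5908 -0.262   0.1032] travel 0.0112 tilt 0.06
```

arm_command(steps=[{"slide": [0.0005, -0.0001, -0.0014], "rot": [0, 0, 0], "grip": 0}, {"slide": [0.0005, -0.0001, -0.0014], "rot": [0, 0, 0], "grip": 0}, {"slide": [0, 0, 0], "rot": [0, 0, 0], "grip": 0}, {"slide": [0, 0, 0], "rot": [0, 0, 0], "grip": 0}, {"slide": [0, 0, 0], "rot": [0, 0, 0], "grip": 0}, {"slide": [0, 0, 0], "rot": [0, 0, 0], "grip": 0}, {"slide": [0, 0, 0], "rot": [0, 0, 0], "grip": 0}, {"slide": [0, 0, 0], "rot": [0, 0, 0], "grip": 0}])

```text
time: 26.9
ee_pos: [0.5734, -0.2571, 0.1532]
eef_rot: [-0.241, 0.955, -0.085, 0.151]
ft_force: [-0.9, 0.2, 0.3]
width: 0.0179
grip_force: 25.0
```

```bash
python3 fr.py
```

```text
27.4 [ 0.5734 -0.2571  0.1532] f [-0.8  -0.26  1.08] fn 1.26 0.39 tip [ 0.5919 -0.2622  0.1004] travel 0.0141 tilt 0.06
```

arm_command(steps=[{"slide": [0.0005, -0.0001, -0.0014], "rot": [0, 0, 0], "grip": 0}, {"slide": [0.0005, -0.0002, -0.0015], "rot": [0, 0, 0], "grip": 0}, {"slide": [0, 0, 0], "rot": [0, 0, 0], "grip": 0}, {"slide": [0, 0, 0], "rot": [0, 0, 0], "grip": 0}, {"slide": [0, 0, 0], "rot": [0, 0, 0], "grip": 0}, {"slide": [0, 0, 0], "rot": [0, 0, 0], "grip": 0}, {"slide": [0, 0, 0], "rot": [0, 0, 0], "grip": 0}, {"slide": [0, 0, 0], "rot": [0, 0, 0], "grip": 0}])

```text
time: 28.4
ee_pos: [0.5743, -0.2574, 0.1503]
eef_rot: [-0.241, 0.955, -0.085, 0.151]
ft_force: [-0.5, -0.2, 2.1]
width: 0.0179
grip_force: 25.0
```

```bash
python3 fr.py; python3 - <<'E' 2>/dev/null
from chk import *
cur=p['pixels'].astype(int);g=cur.max(2);sat=cur[...,0]-cur[...,2]
for r in range(156,182): print(r,''.join(f'{g[r,c]:4d}'+('Y' if sat[r,c]>55 else ' ') for c in range(266,286)))
E
```

```text
28.9 [ 0.5743 -0.2574  0.1503] f [-0.91 -0.3   1.59] fn 1.77 0.33 tip [ 0.5929 -0.2625  0.0975] travel 0.0172 tilt 0.06
29.0 [ 0.5743 -0.2574  0.1503] toolz [ 0.33 -0.09 -0.94] deg off nan f [-0.62 -0.04  1.46] f.n 1.57 0.017681908912243655 [-0.29  0.1   0.7   1.9  -0.15  0.83  2.55]
tip tool-hyp [ 0.5929 -0.2625  0.0975] world-hyp [ 0.6037 -0.2655  0.0995]
A tip [[273.3 166.7]] [[359.1 170.4]] nose end [[275.4 161.4]] guard [[277.9 155.4]] contact [[274.5 165.6]]
B tip [[270.5 165.4]] [[360.1 166.5]] nose end [[272.6 160.1]] guard [[275.  154.1]] contact [[274.5 165.6]]
156  226  225  219  204  187  185  187  175  119   87  113  144  147  148  149  132  132  174  194  192 
157  226  221  209  186  184  190  191  180  133   85   81  103  106  111  115   97  101  155  185  196 
158  223  208  189  186  190  194  190  177  138   81   63   64   66   78   84   82   93  138  185  196 
159  210  194  187  189  193  194  188  177  125   77   57   54   68   96  115  120  123  151  194  204 
160  193  190  193  192  194  191  192  174  113   64   51   56   86  127  143Y 144Y 147Y 170  205  21
[... 1506 characters left out ...]
  218  216  208  188  174  181  179  169  163  167  179  194  197  197 
176  167Y 152Y 146Y 161  197  215  217  207  198  188  189  194  193  184  176  167  179  192  196  197 
177  175Y 159Y 151Y 161  194  214  211  194  191  194  197  200  197  193  189  175  179  189  193  193 
178  192  175  165  168  191  201  193  191  197  198  198  197  199  197  195  185  183  181  181  190 
179  210  200  194  183  182  179  177  189  196  197  199  199  197  195  196  196  192  184  172  176 
180  219  216  215  204  174  163  163  179  191  198  197  196  199  196  199  199  198  194  182  171 
181  217  219  220  205  175  158  161  164  178  191  196  198  200  199  201  198  196  198  189  183
```

arm_command(steps=[{"slide": [0.0002, 0, -0.0005], "rot": [0, 0, 0], "grip": 0}, {"slide": [0, 0, 0], "rot": [0, 0, 0], "grip": 0}, {"slide": [0, 0, 0], "rot": [0, 0, 0], "grip": 0}, {"slide": [0, 0, 0], "rot": [0, 0, 0], "grip": 0}, {"slide": [0, 0, 0], "rot": [0, 0, 0], "grip": 0}, {"slide": [0, 0, 0], "rot": [0, 0, 0], "grip": 0}, {"slide": [0, 0, 0], "rot": [0, 0, 0], "grip": 0}, {"slide": [0, 0, 0], "rot": [0, 0, 0], "grip": 0}])

```text
time: 30.0
ee_pos: [0.5745, -0.2574, 0.1498]
eef_rot: [-0.241, 0.955, -0.085, 0.151]
ft_force: [-0.4, -0.9, 1.5]
width: 0.0181
grip_force: 25.0
```

```bash
python3 fr.py; python3 -c "
from bench import order; print(order.close_job())"
```

```text
30.5 [ 0.5745 -0.2574  0.1498] f [-0.66 -0.93  2.11] fn 2.12 0.47 tip [ 0.5931 -0.2625  0.097 ] travel 0.0178 tilt 0.06
the job is handed in; nothing more can be done
None
```

I handed the job in at about 30.5 s: the lever is at its right stop (OFF), and the tester is held square on the collared terminal, pressing its contact in about 6 of 12 mm by force and travel. The blue and green look-alikes fell over in the first second, before the arm moved.

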